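# Find the rattling key case in the charging dock

## Robot

A 6-joint arm with a two-finger parallel gripper is mounted at the origin on the work surface. World frame = base frame: x ahead of the robot, y to its left, z up, the work surface at z = 0. Lengths are in m, angles in degrees, forces in N, time in s.
With the tool pointing down it reaches from about 0.4 to 0.825 m from the base axis. Payload 7 kg.
Tool frame: the origin (TCP) lies midway between the tips of the shut fingers; the grasp point (between the pads) lies 19 mm behind it; z points along the fingers, y is the line along which they close (so a half turn about z gives the same grasp; the last joint's range is limited). The gripper opens to 88 mm and grips with 3 to 60 N. Pads are 19 mm wide; open, the fingers measure 130 mm over their backs; the gripper's body (78 mm by 193 mm) begins 47 mm behind the grasp point.
Start: joints at [-56.03, 20.546, 0.682, 0, -70.136, -16.507], TCP at [0.203, -0.644, 0.227] pointing down, gripper open.
Joint ranges: [-176.03, 176.03], [-82.01, 121.73], [-58.28, 71.71], [-173.87, 95.51], [-174.79, -0.11], [-173.66, 173.66]. Speed limits (degrees/s): [136.94, 136.94, 172.46, 180, 180, 180].

## Interface

Orientations are given as [roll, pitch, yaw] about the fixed x, y, z axes, in that order (R = Rz(yaw) Ry(pitch) Rx(roll)).
In Python, from plant import r, eyes, workorder gives the robot as it stands.
- The arm moves only by the tool step_arm, never from a script. Its argument "plan" is a list of rows, each a list of 5 numbers: the shift along the tool's x, y, z each as a share of 25 cm, from -1 to 1, then the turn about the tool's z as a share of 60 degrees, from -1 to 1, then the finger opening in mm, from 0 to 87.6. In form: [[x, y, z, turn, jaw], ...]. A call has 1 to 12 rows; each row is the pose to reach, as a shift and turn from the pose commanded when the call began, along the tool's axes at that moment; what a row does not reach only later rows make up. A row lasts 1/12 s, in which the tool goes at most 41.7 mm and 7.16 degrees, less where a joint would pass 70% of its speed; a pose out of reach is approached as far as the arm can. A call with a number of a shift or a turn outside -1 to 1 is refused whole. A call with a gripper value outside its range is refused whole. The fingers move at their own pace and stop on an object; "newtons" is the grip in N (left out, the last holds). Time passes only in rows, so rows that repeat a pose let the fingers close. It gives the time, the measured TCP pose, the force, the opening and the grip force at its end, in the units of the state.
- r.get_state(): the state, without advancing time (a new reading comes with each control period).
- eyes.capture(name): name is "scene" or "top" or "wrist"; returns the picture (384x512x3 uint8, red, green, blue); there is no depth.
- eyes.camera_model(name): a dict with "fov_y" (degrees; the focal length in pixels is half the picture's height over the tangent of half this angle, whatever the lens; pixels are square), "cx", "cy" (the principal point, pixels), "world_to_cam" (4x4, takes a point from world to camera coordinates); the wrist camera has in their place "hand_eye" (4x4, takes a point from camera to tool coordinates, whose origin is the TCP and whose axes are the flange's). Camera axes: x right, y up, looking along -z (the intrinsics and any distortion apply to the point x, -y, -z); pixel columns grow to the right and rows downward; lengths in m; the calibration is good to about 2 mm. A picture is of the moment at which its call begins: read the wrist's pose just before it. camera_model takes no time and is no camera call.
- workorder.close_job(): hands the job in; it is judged then, once.
The state is a dict: "time_s": time; "joints": joint angles; "qd": joint speeds; "joint_torque": joint torques, N m; "tcp_pos": TCP position; "eef_rot": TCP orientation; "contact_force": force on the tool from outside, world axes, zero at the start; "moment": the same for the moment, N m; "gripper_width": finger opening in m; "gripper_force": force on a finger pad.
Only numpy, scipy, OpenCV 4.12 (cv2) and the standard library are available. Lean on these libraries where they do the work, as an engineer would, in place of code of your own. Each camera call takes 0.05 s, during which the arm holds its last target. There are 200 camera calls.

## Task

Slide the dock's lock bar by its red knob fully away from you to its end stop, then shake the sealed cases one at a time above the dock to find the one that rattles, standing each silent one you lift back upright where it stood. Finish while still holding the rattling case: hold it out upright and still over the middle of the white dish, about 10 cm above the shelf and touching nothing else. Leave the dish, phone, key, torch and spray bottle where they are.

Things in the scene. Friction and masses are not known exactly. Their poses are not given: they have to be found in the camera images.
- dock: grey plastic charging dock, fixed; origin on the shelf top under the middle berth; own x points away from the robot, own y left along the row. Base plate 12 mm thick, x -70 to +140, y -190 to +190 mm. Cheeks at y = +/-177 mm, 12 mm thick, 78 mm tall, carry the lock bar; stops at their far ends rise to 96 mm
- berth_mid (a point): middle berth, on the dock plate's top, 12 mm above the shelf; berths (dark rubber pads) lie at dock y = +100, 0, -100 mm, one case on each. After shaking a case along its own x and stopping short, the loose ball knocks on the walls and the tool force and moment jump (some N, 0.2 N m) for 0.1 s; a silent case settles at once
- lock_bar (a joint): travel of the steel lock bar along the dock's own +x (away from the robot), in m: 0 = over the middle of the cases, 0.09 = far end stop, where the cases are free to lift. The bar is 24 mm wide, 366 mm long, from 80 to 92 mm above the shelf, 4 mm above the case lids; it starts between 0 and 0.025, slides with about 2 N of friction and stays where it is left
- lock_grip (a point): grip point of the red upright plastic knob in the middle of the lock bar, moves with it: knob 22 mm (dock x) by 30 mm (dock y), from 91 to 137 mm above the shelf; this point is 122 mm above the shelf on the knob's axis
- case_p: one of three identical sealed black cases, 72 (own x) x 50 (own y) x 64 mm tall, flat-sided, 0.26 to 0.31 kg, yellow patch on the lid, steel latch on the -x side; origin: centre of underside. Stands in any berth of the dock. Exactly one case holds a loose 175 g, 34 mm brass ball (fob, unseen) that can roll 30 mm along own x, 8 mm along y; the others are packed full. Looks and names do not tell which
- case_q: one of three identical sealed black cases, 72 (own x) x 50 (own y) x 64 mm tall, flat-sided, 0.26 to 0.31 kg, yellow patch on the lid, steel latch on the -x side; origin: centre of underside. Stands in any berth of the dock. Exactly one case holds a loose 175 g, 34 mm brass ball (fob, unseen) that can roll 30 mm along own x, 8 mm along y; the others are packed full. Looks and names do not tell which
- case_r: one of three identical sealed black cases, 72 (own x) x 50 (own y) x 64 mm tall, flat-sided, 0.26 to 0.31 kg, yellow patch on the lid, steel latch on the -x side; origin: centre of underside. Stands in any berth of the dock. Exactly one case holds a loose 175 g, 34 mm brass ball (fob, unseen) that can roll 30 mm along own x, 8 mm along y; the others are packed full. Looks and names do not tell which
- dish: loose white ceramic dish, round, 124 mm across, 26 mm tall, right of the dock. Origin: centre of its underside on the shelf
- phone: bystander: phone in a black rubber case, 150 x 74 x 10 mm, lying flat left of the dock. Origin: centre of underside
- key: bystander: brass house key on a steel ring lying flat between robot and dish, about 90 mm long, up to 7 mm high. Origin: centre of its round bow
- torch: bystander: aluminium pocket torch lying beyond the dock, 115 mm long, 34 mm high. Origin: under its middle
- spray: bystander: small blue upright spray bottle, 36 mm across, 110 mm tall, left of the dock. Origin: centre of underside
Not all that is in view belongs to the job. Leave any purple look-alike of the case_q alone. What is shaped like the case_r but pink is not meant.

How it is judged (in metres and radians):
On the way, in this order (a step that is already met when the one before it is completed fails the run):
1. the lock bar is at its far end stop (at least 84 of its 90 mm) (value of joint lock_bar above 0.084 m), for 0.2 s.
2. the rattling case is lifted clear of the dock plate and shaken (its underside above 45 mm, moving faster than 0.12 m/s or turning faster than 0.6 rad/s) (((distance between fob_c0 and case_p below 0.06 m and height (world z) of case_p above 0.045 m and contact force between case_p and the fingers above 0.5 N and distance of case_p from where it was at the start of the episode below 0.25 m and (linear speed of case_p above 0.12 m/s or angular speed of case_p above 0.6 rad/s)) or (distance between fob_c0 and case_q below 0.06 m and height (world z) of case_q above 0.045 m and contact force between case_q and the fingers above 0.5 N and distance of case_q from where it was at the start of the episode below 0.25 m and (linear speed of case_q above 0.12 m/s or angular speed of case_q above 0.6 rad/s)) or (distance between fob_c0 and case_r below 0.06 m and height (world z) of case_r above 0.045 m and contact force between case_r and the fingers above 0.5 N and distance of case_r from where it was at the start of the episode below 0.25 m and (linear speed of case_r above 0.12 m/s or angular speed of case_r above 0.6 rad/s)))).
At the end, for the whole second after the job is handed in: fingers hold the rattling case upright (0.2 rad) and still, within 40 mm of the dish's centre, underside 60 to 200 mm above the shelf, clear of the dish; both silent cases stand released within 30 mm of their starts; lock bar at 80 mm or more; dish moved under 20 mm ((((distance between fob_c0 and case_p below 0.06 m and horizontal distance between case_p and dish below 0.04 m and height (world z) of case_p between 0.06 and 0.2 m and angle between case_p's own z axis and vertical below 0.2 rad and contact force between case_p and the fingers above 1 N and contact force between case_p and dish below 0.1 N and linear speed of case_p below 0.04 m/s) and (distance of case_q from where it was at the start of the episode below 0.03 m and angle between case_q's own z axis and vertical below 0.1 rad and contact force between case_q and the fingers below 0.1 N and linear speed of case_q below 0.02 m/s) and (distance of case_r from where it was at the start of the episode below 0.03 m and angle between case_r's own z axis and vertical below 0.1 rad and contact force between case_r and the fingers below 0.1 N and linear speed of case_r below 0.02 m/s)) or ((distance between fob_c0 and case_q below 0.06 m and horizontal distance between case_q and dish below 0.04 m and height (world z) of case_q between 0.06 and 0.2 m and angle between case_q's own z axis and vertical below 0.2 rad and contact force between case_q and the fingers above 1 N and contact force between case_q and dish below 0.1 N and linear speed of case_q below 0.04 m/s) and (distance of case_p from where it was at the start of the episode below 0.03 m and angle between case_p's own z axis and vertical below 0.1 rad and contact force between case_p and the fingers below 0.1 N and linear speed of case_p below 0.02 m/s) and (distance of case_r from where it was at the start of the episode below 0.03 m and angle between case_r's own z axis and vertical below 0.1 rad and contact force between case_r and the fingers below 0.1 N and linear speed of case_r below 0.02 m/s)) or ((distance between fob_c0 and case_r below 0.06 m and horizontal distance between case_r and dish below 0.04 m and height (world z) of case_r between 0.06 and 0.2 m and angle between case_r's own z axis and vertical below 0.2 rad and contact force between case_r and the fingers above 1 N and contact force between case_r and dish below 0.1 N and linear speed of case_r below 0.04 m/s) and (distance of case_p from where it was at the start of the episode below 0.03 m and angle between case_p's own z axis and vertical below 0.1 rad and contact force between case_p and the fingers below 0.1 N and linear speed of case_p below 0.02 m/s) and (distance of case_q from where it was at the start of the episode below 0.03 m and angle between case_q's own z axis and vertical below 0.1 rad and contact force between case_q and the fingers below 0.1 N and linear speed of case_q below 0.02 m/s))) and value of joint lock_bar above 0.08 m and distance of dish from where it was at the start of the episode below 0.02 m); the arm keeps its last pose, push and grip.
It fails at once if a bystander (phone) is shoved or knocked over (moved by more than 40 mm) (distance of phone from where it was at the start of the episode above 0.04 m).
It fails at once if a bystander (key) is shoved or knocked over (moved by more than 40 mm) (distance of key from where it was at the start of the episode above 0.04 m).
It fails at once if a bystander (torch) is shoved or knocked over (moved by more than 40 mm) (distance of torch from where it was at the start of the episode above 0.04 m).
It fails at once if a bystander (spray) is shoved or knocked over (moved by more than 40 mm) (distance of spray from where it was at the start of the episode above 0.04 m).
It also fails if it takes over 67 s, if anything falls off the work surface, if the arm or the gripper's body presses on something with over 40 N, if the wrist force passes 120 N, or if a joint passes its speed limit or range.

## Working session

There is one attempt and no reset: what is moved stays moved. The work goes in short steps, Python scripts to look and compute and a tool call to move; the robot and the scene stay as the last step left them, time stands still between calls to the robot, and variables do not carry over. Pictures are saved under pics/ and viewed, at most 10 in all, crops included, and the job is handed in when it is done.

Besides the shell and the picture viewer there is one more tool, called after "Request:" as name([rows], argument=value, ...), one row to a line, values as JSON. step_arm: Moves the arm, as the interface text tells. Its arguments: {"type":"object","properties":{"plan":{"type":"array"},"newtons":{"type":"number"}},"required":["plan"]}

```bash
ls; mkdir -p pics; python3 - <<'E'
from plant import r, eyes, workorder
import cv2
s=r.get_state(); print(s)
for n in("scene","top"):
    im=eyes.capture(n); cv2.imwrite(f"pics/{n}0.png",im[:,:,::-1]); m=eyes.camera_model(n); print(n,m)
print(eyes.camera_model("wrist"))
E
```

```text
pics
{'time_s': 0.0, 'joints': array([-5.60294572e+01,  2.05919431e+01,  6.32649173e-01, -1.97298859e-02,
       -7.01347123e+01, -1.65084391e+01]), 'qd': array([-0.01695244, -0.06131176,  0.02345877,  0.00014972,  0.01246186,
        0.04242454]), 'joint_torque': array([ 4.92872332e-04, -5.82720244e+01,  2.93052399e+01,  6.99735001e+00,
        6.73428556e-03, -2.09383011e-04]), 'tcp_pos': array([ 0.20239137, -0.64342746,  0.22560963]), 'eef_rot': array([ 1.79904598e+02, -8.93241887e-03, -1.62544609e+02]), 'contact_force': array([ 0.89970904,  0.02212955, -0.58381793]), 'moment': array([ 0.02887402, -0.01756772,  0.02946278]), 'gripper_force': 0.0, 'gripper_width': 0.08734791210218075}
scene {'fov_y': 45.07687923967461, 'cx': 257.6429037124259, 'cy': 195.8619439804878, 'world_to_cam': array([[ 0.78666737,  0.61734806,  0.00598502, -0.45156375],
       [-0.45863751,  0.57788296,  0.67505772,  0.1671109 ],
       [ 0.41328693, -0.53379084,  0.73774064, -1.63841759],
       [ 0.        ,  0.        ,  0.        ,  1.        ]])}
top {'fov_y': 46.87798302042907, 'cx': 261.9046729246051, 'cy': 191.2623885406988, 'world_to_cam': array([[ 2.13004392e-02, -9.99773079e-01,  2.85474648e-04,
         5.64892949e-02],
       [ 9.98734594e-01,  2.12913237e-02,  4.55619429e-02,
        -5.59601298e-01],
       [-4.55576821e-02, -6.85375987e-04,  9.98961475e-01,
        -1.35305360e+00],
       [ 0.00000000e+00,  0.00000000e+00,  0.00000000e+00,
         1.00000000e+00]])}
{'fov_y': 61.99814324594647, 'cx': 253.944044437005, 'cy': 191.26269939568917, 'hand_eye': array([[-1.67367396e-03,  9.67420055e-01,  2.53171158e-01,
         6.62919220e-02],
       [ 9.99998515e-01,  1.72342702e-03,  2.52541081e-05,
        -2.67151600e-04],
       [-4.11890683e-04,  2.53170824e-01, -9.67421503e-01,
        -1.58539038e-01],
       [ 0.00000000e+00,  0.00000000e+00,  0.00000000e+00,
         1.00000000e+00]])}
```

View pics/top0.png

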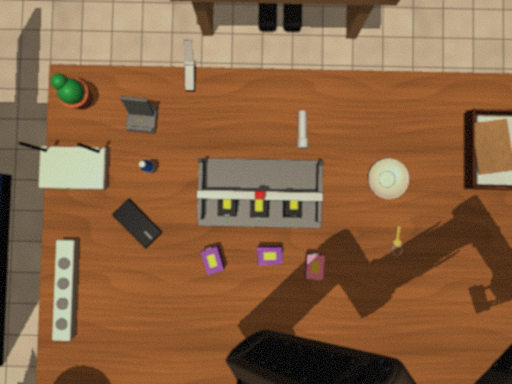

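View pics/scene0.png

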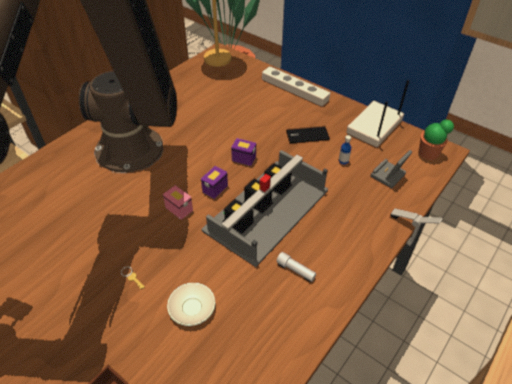

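The top view shows the dock at about (260,192) with the bar across it and the red knob at (260,195). The three black cases with yellow lids are at (227,204), (260,206) and (293,205), and the dish is at (389,178). The case look-alikes are two purple ones at (212,261) and (270,256) and a pink one at (315,267). All three stand on the shelf outside the dock, so only the black cases in the berths fit the description.

```bash
cat > h.py <<'E'
import numpy as np, cv2
from plant import r, eyes, workorder
from scipy.spatial.transform import Rotation as R
def cam(n,s=None):
    m=eyes.camera_model(n)
    if 'hand_eye' in m:
        T=np.eye(4);T[:3,:3]=R.from_euler('xyz',s['eef_rot'],degrees=True).as_matrix();T[:3,3]=s['tcp_pos']
        C=T@m['hand_eye']
    else: C=np.linalg.inv(m['world_to_cam'])
    return m,C
def ray(n,uv,z,s=None):
    m,C=cam(n,s); f=192/np.tan(np.radians(m['fov_y']/2))
    d=C[:3,:3]@np.array([(uv[0]-m['cx'])/f,-(uv[1]-m['cy'])/f,-1]); o=C[:3,3]
    return o+d*(z-o[2])/d[2]
def blobs(im,lo,hi,mina=20):
    h=cv2.cvtColor(im,cv2.COLOR_RGB2HSV); k=cv2.inRange(h,lo,hi)
    n,l,st,c=cv2.connectedComponentsWithStats(k)
    return [(c[i],st[i]) for i in range(1,n) if st[i,4]>=mina],l,k
def tool(s,p):  # world point -> tool-axes shift as share of 25cm
    M=R.from_euler('xyz',s['eef_rot'],degrees=True).as_matrix()
    return M.T@(np.array(p)-s['tcp_pos'])/.25
E
python3 - <<'E'
from h import *
im=cv2.imread("pics/top0.png")[:,:,::-1].copy()
for nm,lo,hi,z in (("yel",(20,120,100),(35,255,255),.076),("red",(0,150,90),(6,255,255),.137)):
    for c,st in blobs(im,lo,hi,12)[0]: print(nm,c.round(1),st,ray("top",c,z).round(4))
b,l,k=blobs(im,(0,0,170),(179,70,255),100)
for c,st in b:
    if 190<c[0]<420 and 120<c[1]<240: print("white",c.round(1),st,ray("top",c,.092).round(4),ray("top",c,.026).round(4))
# bar left & right ends from mask columns
k2=k.copy();k2[:185]=0;k2[206:]=0;k2[:,:190]=0;k2[:,335:]=0
pts=cv2.findNonZero(k2);x0=ray("top",pts[:,0].mean(0),.092)
vx=cv2.fitLine(pts[:,0].astype(np.float32),cv2.DIST_HUBER,0,.01,.01).ravel();print("barline",vx)
a=ray("top",(200,vx[3]+(200-vx[2])*vx[1]/vx[0]),.092);b2=ray("top",(320,vx[3]+(320-vx[2])*vx[1]/vx[0]),.092)
d=a-b2;print(a,b2,"row yaw",np.degrees(np.arctan2(-d[0],d[1])), pts[:,0].min(0),pts[:,0].max(0))
cr=im[145:285,185:335];cv2.imwrite("pics/c1.png",cv2.resize(cr,None,fx=5,fy=4.2 and 5,interpolation=2)[:600,:,::-1])
E
```

```text
yel [258.3 205.1] [254 199  10  13 116] [0.5146 0.0779 0.076 ]
yel [226.6 204.1] [222 200  10  10  90] [0.5153 0.1711 0.076 ]
yel [293.2 204.9] [289 201  10   9  79] [ 0.5172 -0.0244  0.076 ]
yel [397.  237.3] [393 226   8  20  84] [ 0.429  -0.3301  0.076 ]
yel [269.2 255.6] [264 253  12   7  68] [0.3677 0.043  0.076 ]
yel [211.7 260.4] [208 255   9  12  72] [0.3501 0.2107 0.076 ]
yel [314.8 267.1] [312 262   6  11  59] [ 0.3372 -0.0906  0.076 ]
red [259.7 194.2] [255 191  10   8  70] [0.5442 0.0742 0.137 ]
white [301.9 129.7] [299 111   8  36 217] [ 0.7372 -0.0448  0.092 ] [ 0.7496 -0.0506  0.026 ]
white [388.5 177.7] [ 369  159   40   39 1192] [ 0.6019 -0.2991  0.092 ] [ 0.6073 -0.3179  0.026 ]
white [225.  194.6] [197 191  58   8 424] [0.5427 0.1752 0.092 ] [0.5451 0.1807 0.026 ]
white [293.7 196.1] [265 192  58   9 426] [ 0.5426 -0.0242  0.092 ] [ 0.545  -0.0289  0.026 ]
barline [9.9975872e-01 2.1965820e-02 2.5931491e+02 1.9532666e+02]
[0.54280029 0.24790292 0.092     ] [ 0.54256723 -0.10062463  0.092     ] row yaw -0.03831326488700172 [197 191] [322 200]
```

View pics/c1.png

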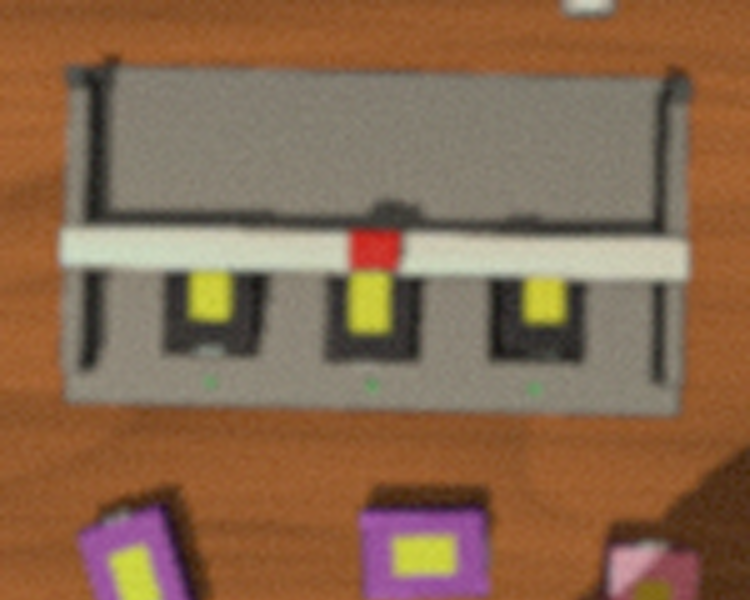

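The enlarged crop confirms it: three black cases in the berths under the bar, with the red knob in the middle. The purple and pink look-alikes lie in front of the dock. The dock's yaw is about 0, and the knob is at (0.544, 0.074).

Request:
step_arm([
  [-0.36, 0.39, 0, 0.15, 80],
  [-0.72, 0.775, 0, 0.29, 80],
  [-0.72, 0.775, 0, 0.29, 80],
  [-0.72, 0.775, 0, 0.29, 80],
  [-0.72, 0.775, 0, 0.29, 80],
  [-0.72, 0.775, 0, 0.29, 80],
  [-0.72, 0.775, 0, 0.29, 80],
  [-0.72, 0.775, 0, 0.29, 80],
  [-0.72, 0.775, 0, 0.29, 80],
  [-0.72, 0.775, 0, 0.29, 80],
])

```text
time_s: 0.93
tcp_pos: [0.3161, -0.4052, 0.2265]
eef_rot: [-180.0, -0.0, -179.9]
contact_force: [-0.0, -1.3, -0.3]
gripper_width: 0.0798
gripper_force: 0.0
```

Request:
step_arm([
  [-0.3, 0.95, 0, 0, 80],
  [-0.3, 0.95, 0, 0, 80],
  [-0.3, 0.95, 0, 0, 80],
  [-0.3, 0.95, 0, 0, 80],
  [-0.3, 0.95, 0, 0, 80],
  [-0.3, 0.95, 0, 0, 80],
  [-0.3, 0.95, 0, 0, 80],
  [-0.3, 0.95, 0, 0, 80],
  [-0.3, 0.95, 0, 0, 80],
])

```text
time_s: 1.68
tcp_pos: [0.3909, -0.1679, 0.2264]
eef_rot: [-180.0, -0.0, -179.9]
contact_force: [-0.4, 0.1, 0.1]
gripper_width: 0.0801
gripper_force: 0.0
```

Request:
step_arm([
  [-0.3, 0.95, 0, 0, 80],
  [-0.3, 0.95, 0, 0, 80],
  [-0.3, 0.95, 0, 0, 80],
  [-0.3, 0.95, 0, 0, 80],
  [-0.3, 0.95, 0, 0, 80],
  [-0.3, 0.95, 0, 0, 80],
  [-0.3, 0.95, 0, 0, 80],
  [-0.3, 0.95, 0, 0, 80],
  [-0.3, 0.95, 0, 0, 80],
  [-0.3, 0.95, 0, 0, 80],
])

```text
time_s: 2.52
tcp_pos: [0.4655, 0.0682, 0.2263]
eef_rot: [-180.0, -0.0, 179.9]
contact_force: [-0.3, -0.9, 0.4]
gripper_width: 0.0801
gripper_force: 0.0
```

```bash
python3 - <<'E'
from h import *
s=r.get_state(); im=eyes.capture("wrist"); cv2.imwrite("pics/w1.png",im[:,:,::-1])
print(s['time_s'],s['tcp_pos'],s['eef_rot'],s['joints'].round(0),s['contact_force'])
for nm,lo,hi,z in (("yel",(20,120,100),(35,255,255),.076),("red",(0,150,90),(6,255,255),.137)):
    for c,st in blobs(im,lo,hi,60)[0]: print(nm,c.round(1),st,ray("wrist",c,z,s).round(4))
E
```

```text
2.5167 [0.46551632 0.06823962 0.22626163] [-1.79971751e+02 -4.26245550e-02  1.79904124e+02] [  32.    1.  -24.    0.  -65. -122.] [-0.33237206 -0.87449204  0.39065686]
yel [79.7 39.5] [ 67  18  26  44 999] [ 0.3399 -0.0861  0.076 ]
yel [408.6  53.4] [394  31  30  46 962] [0.3524 0.2076 0.076 ]
yel [226.2  74.3] [207  62  39  26 898] [0.3696 0.0434 0.076 ]
yel [263.5 227. ] [252 211  23  33 726] [0.5179 0.078  0.076 ]
yel [355.2 219.1] [344 216  23   9 163] [0.5096 0.1718 0.076 ]
yel [162.8 220.3] [152 218  22   8 117] [ 0.5103 -0.0249  0.076 ]
yel [ 78.7 258.3] [ 75 243   9  33  91] [ 0.5525 -0.1171  0.076 ]
red [262.  283.4] [246 276  33  16 524] [0.5466 0.0751 0.137 ]
```

View pics/w1.png

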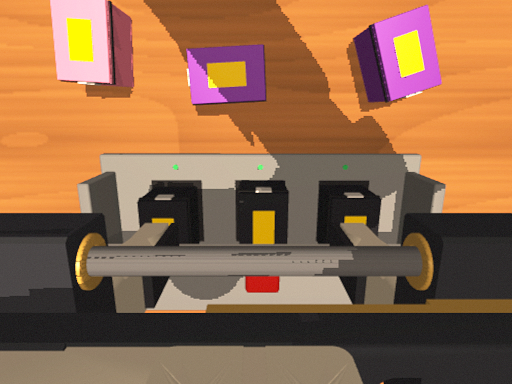

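The wrist view shows the knob between the fingers at (262,283), and the ray puts it at about (0.545, 0.075), matching the top view. Next I go over it, descend and grip across y.

Request:
step_arm([
  [-0.316, 0.026, 0, 0, 70],
  [-0.316, 0.026, 0, 0, 70],
  [-0.316, 0.026, 0.15, 0, 70],
  [-0.316, 0.026, 0.3, 0, 70],
  [-0.316, 0.026, 0.42, 0, 70],
  [-0.316, 0.026, 0.493, 0, 70],
  [-0.316, 0.026, 0.493, 0, 70],
  [-0.316, 0.026, 0.493, 0, 10],
  [-0.316, 0.026, 0.493, 0, 10],
  [-0.316, 0.026, 0.493, 0, 10],
  [-0.316, 0.026, 0.493, 0, 10],
  [-0.316, 0.026, 0.493, 0, 10],
], newtons=15)

```text
time_s: 3.57
tcp_pos: [0.5452, 0.077, 0.1047]
eef_rot: [179.9, 0.1, -179.9]
contact_force: [0.3, 0.2, -0.7]
gripper_width: 0.0422
gripper_force: 0.0
```

Request:
step_arm([
  [0, 0, 0, 0, 10],
  [0, 0, 0, 0, 10],
  [0, 0, 0, 0, 10],
  [0, 0, 0, 0, 10],
])

```text
time_s: 3.9
tcp_pos: [0.5443, 0.0751, 0.104]
eef_rot: [-179.9, -0.0, -179.9]
contact_force: [-0.1, -8.9, 5.3]
gripper_width: 0.0298
gripper_force: 15.0
```

The knob is gripped at 29.8 mm. Now slide it.

Request:
step_arm([
  [-0.03, 0, 0, 0, 10],
  [-0.06, 0, 0, 0, 10],
  [-0.09, 0, 0, 0, 10],
  [-0.12, 0, 0, 0, 10],
  [-0.15, 0, 0, 0, 10],
  [-0.18, 0, 0, 0, 10],
  [-0.21, 0, 0, 0, 10],
  [-0.24, 0, 0, 0, 10],
  [-0.24, 0, 0, 0, 10],
])

```text
time_s: 4.65
tcp_pos: [0.6056, 0.0749, 0.1041]
eef_rot: [-179.9, 0.0, -179.9]
contact_force: [1.9, -10.2, 3.1]
gripper_width: 0.03
gripper_force: 15.0
```

Request:
step_arm([
  [-0.014, 0, 0, 0, 10],
  [-0.028, 0, 0, 0, 10],
  [-0.028, 0, 0, 0, 10],
])

```text
time_s: 4.9
tcp_pos: [0.6111, 0.0749, 0.104]
eef_rot: [-179.9, -0.1, -180.0]
contact_force: [-2.6, -8.7, 6.7]
gripper_width: 0.0302
gripper_force: 15.0
```

Request:
step_arm([
  [-0.014, 0, 0, 0, 10],
  [-0.028, 0, 0, 0, 10],
  [-0.028, 0, 0, 0, 10],
])

```text
time_s: 5.15
tcp_pos: [0.6144, 0.0748, 0.1028]
eef_rot: [-179.8, -0.5, 180.0]
contact_force: [-12.6, -4.2, 9.9]
gripper_width: 0.0298
gripper_force: 15.0
```

Request:
step_arm([
  [-0.014, 0, 0, 0, 10],
  [-0.028, 0, 0, 0, 10],
  [-0.028, 0, 0, 0, 10],
])

```text
time_s: 5.4
tcp_pos: [0.6199, 0.0748, 0.1016]
eef_rot: [-179.8, -0.6, 180.0]
contact_force: [-15.0, -2.2, 5.7]
gripper_width: 0.0293
gripper_force: 15.0
```

The force rise at TCP x ≈ 0.612 shows the stop was reached, so the dock origin is at x ≈ 0.522. Next: release, rise, and check the bar and patches unobstructed.

Request:
step_arm([
  [0.01, 0, 0, 0, 60],
  [0.01, 0, 0, 0, 60],
  [0.01, 0, 0, 0, 60],
  [0.01, 0, 0, 0, 60],
  [0.01, 0, -0.15, 0, 60],
  [0.01, 0, -0.3, 0, 60],
  [0.2, 0, -0.45, 0, 66],
  [0.45, 0, -0.5, 0, 66],
  [0.6, 0, -0.5, 0, 66],
  [0.6, 0, -0.5, 0, 66],
  [0.6, 0, -0.5, 0, 66],
])

```text
time_s: 6.32
tcp_pos: [0.4715, 0.0762, 0.2304]
eef_rot: [179.8, 0.1, -179.9]
contact_force: [-1.0, -0.3, -0.8]
gripper_width: 0.0662
gripper_force: 0.0
```

```bash
python3 - <<'E'
from h import *
s=r.get_state(); print(s['time_s'],s['tcp_pos'],s['eef_rot'],s['contact_force'],s['moment'])
a=eyes.capture("top"); b=eyes.capture("scene"); s=r.get_state(); w=eyes.capture("wrist")
for n,im,mina in(("top",a,12),("scene",b,8),("wrist",w,60)):
  for nm,lo,hi,z in (("yel",(20,120,80),(35,255,255),.076),("red",(0,150,90),(6,255,255),.137)):
    for c,st in blobs(im,lo,hi,mina)[0]:
      p=ray(n,c,z,s)
      if p[0]>.45: print(n,nm,c.round(1),st,p.round(4))
v=np.hstack([cv2.resize(a[140:290,180:330],(400,400)),cv2.resize(w,(400,300))[:300].repeat(1,0) if 0 else cv2.copyMakeBorder(cv2.resize(w,(400,300)),0,100,0,0,0)])
cv2.imwrite("pics/v2.png",v[:,:,::-1])
E
```

```text
6.3167 [0.47145431 0.07621057 0.23043913] [ 1.79842470e+02  1.36821796e-01 -1.79905862e+02] [-0.98607081 -0.30281136 -0.77581759] [-0.00613303  0.04054755  0.04486687]
top yel [226.5 200.4] [222 195   9  12  85] [0.5263 0.1719 0.076 ]
top yel [293.5 201.5] [290 197   8  10  80] [ 0.5273 -0.0251  0.076 ]
top red [260.4 171.2] [256 167  10  10  79] [0.6089 0.0739 0.137 ]
scene yel [277.9 171.1] [272 167  13   9  66] [0.5208 0.1704 0.076 ]
scene yel [257.9 187.1] [252 183  13   9  68] [0.5142 0.0765 0.076 ]
scene yel [238.2 208.3] [232 204  13  10  78] [ 0.522  -0.0266  0.076 ]
scene yel [135.  279.5] [129 273  15  15  59] [ 0.4691 -0.3769  0.076 ]
scene red [282.5 192. ] [278 184  11  18 147] [0.6164 0.0589 0.137 ]
wrist yel [254.  216.2] [243 199  23  35 793] [0.5179 0.0777 0.076 ]
wrist yel [345.5 214. ] [334 205  24  23 424] [0.5155 0.172  0.076 ]
wrist yel [152.6 217.9] [142 206  24  32 491] [ 0.5198 -0.027   0.076 ]
wrist yel [107.7 253. ] [104 241   8  25  69] [ 0.5593 -0.0779  0.076 ]
wrist red [251.3 300.1] [238 297  28   7 187] [0.5758 0.0752 0.137 ]
```

View pics/v2.png

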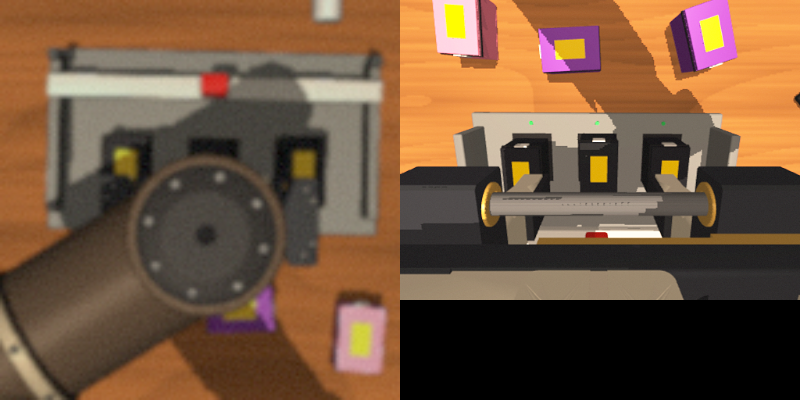

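The bar has moved to the far end: the knob is now at x ≈ 0.609, having travelled about 66 mm from a start within 0–25 mm. The case lids are at left (0.523, 0.172), mid (0.517, 0.077) and right (0.521, -0.026). I'll start with the right case.

Request:
step_arm([
  [-0.1, -0.2, 0, 0, 68],
  [-0.198, -0.411, 0, 0, 68],
  [-0.198, -0.411, 0.05, 0, 68],
  [-0.198, -0.411, 0.2, 0, 68],
  [-0.198, -0.411, 0.35, 0, 68],
  [-0.198, -0.411, 0.5, 0, 68],
  [-0.198, -0.411, 0.65, 0, 68],
  [-0.198, -0.411, 0.75, 0, 68],
  [-0.198, -0.411, 0.785, 0, 68],
  [-0.198, -0.411, 0.785, 0, 68],
  [-0.198, -0.411, 0.785, 0, 68],
])

```text
time_s: 7.38
tcp_pos: [0.5262, -0.0261, 0.0321]
eef_rot: [-180.0, -0.0, -179.9]
contact_force: [0.9, 0.7, 0.9]
gripper_width: 0.0681
gripper_force: 0.0
```

Request:
step_arm([
  [0, 0, 0, 0, 35],
  [0, 0, 0, 0, 35],
  [0, 0, 0, 0, 35],
  [0, 0, 0, 0, 35],
  [0, 0, 0, 0, 35],
  [0, 0, 0, 0, 35],
  [0, 0, 0, 0, 35],
  [0, 0, 0, 0, 35],
], newtons=35)

```text
time_s: 8.05
tcp_pos: [0.5262, -0.0257, 0.0335]
eef_rot: [180.0, 0.1, -179.9]
contact_force: [-1.2, 1.4, 7.8]
gripper_width: 0.05
gripper_force: 35.0
```

Request:
step_arm([
  [0, 0, -0.05, 0, 35],
  [0, 0, -0.15, 0, 35],
  [0, 0, -0.25, 0, 35],
  [0, 0, -0.32, 0, 35],
  [0, 0, -0.36, 0, 35],
  [0, 0, -0.36, 0, 35],
  [0, 0, -0.36, 0, 35],
  [0, 0, -0.36, 0, 35],
])

```text
time_s: 8.72
tcp_pos: [0.5242, -0.0262, 0.1208]
eef_rot: [-180.0, -0.1, -180.0]
contact_force: [0.1, -0.4, -2.4]
gripper_width: 0.0498
gripper_force: 35.0
```

```bash
cat >g.py <<'E'
from plant import r
s=r.get_state();print(round(s['time_s'],2),s['tcp_pos'].round(4),s['contact_force'].round(2),s['moment'].round(3),s['gripper_width'].round(4))
E
python3 g.py
```

```text
Traceback (most recent call last):
  File "g.py", line 2, in <module>
    s=r.get_state();print(round(s['time_s'],2),s['tcp_pos'].round(4),s['contact_force'].round(2),s['moment'].round(3),s['gripper_width'].round(4))
                                                                                                                      ^^^^^^^^^^^^^^^^^^^^^^^^
AttributeError: 'float' object has no attribute 'round'
```

Request:
step_arm([
  [0.08, 0, 0, 0, 35],
  [0.2, 0, 0, 0, 35],
  [0.3, 0, 0, 0, 35],
  [0.15, 0, 0, 0, 35],
  [0, 0, 0, 0, 35],
  [0.15, 0, 0, 0, 35],
  [0.3, 0, 0, 0, 35],
  [0.15, 0, 0, 0, 35],
  [0, 0, 0, 0, 35],
  [0, 0, 0, 0, 35],
])

```text
time_s: 9.55
tcp_pos: [0.5297, -0.026, 0.1211]
eef_rot: [-179.9, 0.1, -179.8]
contact_force: [4.1, -0.0, -0.9]
gripper_width: 0.0499
gripper_force: 35.0
```

```bash
python3 g.py
```

```text
Traceback (most recent call last):
  File "g.py", line 2, in <module>
    s=r.get_state();print(round(s['time_s'],2),s['tcp_pos'].round(4),s['contact_force'].round(2),s['moment'].round(3),s['gripper_width'].round(4))
                                                                                                                      ^^^^^^^^^^^^^^^^^^^^^^^^
AttributeError: 'float' object has no attribute 'round'
```

Request:
step_arm([
  [0, 0, 0, 0, 35],
])

```text
time_s: 9.63
tcp_pos: [0.5258, -0.0262, 0.1202]
eef_rot: [-180.0, -0.1, -180.0]
contact_force: [-1.1, 0.1, -3.6]
gripper_width: 0.0496
gripper_force: 35.0
```

```bash
python3 g.py
```

```text
Traceback (most recent call last):
  File "g.py", line 2, in <module>
    s=r.get_state();print(round(s['time_s'],2),s['tcp_pos'].round(4),s['contact_force'].round(2),s['moment'].round(3),s['gripper_width'].round(4))
                                                                                                                      ^^^^^^^^^^^^^^^^^^^^^^^^
AttributeError: 'float' object has no attribute 'round'
```

Request:
step_arm([
  [0, 0, 0, 0, 35],
])

```text
time_s: 9.72
tcp_pos: [0.5242, -0.0263, 0.1203]
eef_rot: [-180.0, -0.2, -180.0]
contact_force: [-0.5, 0.1, -2.2]
gripper_width: 0.0498
gripper_force: 35.0
```

```bash
python3 g.py
```

```text
Traceback (most recent call last):
  File "g.py", line 2, in <module>
    s=r.get_state();print(round(s['time_s'],2),s['tcp_pos'].round(4),s['contact_force'].round(2),s['moment'].round(3),s['gripper_width'].round(4))
                                                                                                                      ^^^^^^^^^^^^^^^^^^^^^^^^
AttributeError: 'float' object has no attribute 'round'
```

Request:
step_arm([
  [0, 0, 0, 0, 35],
])

```text
time_s: 9.8
tcp_pos: [0.5241, -0.0262, 0.1209]
eef_rot: [-180.0, -0.1, -180.0]
contact_force: [-0.3, -0.0, -2.8]
gripper_width: 0.0499
gripper_force: 35.0
```

```bash
python3 g.py
```

```text
Traceback (most recent call last):
  File "g.py", line 2, in <module>
    s=r.get_state();print(round(s['time_s'],2),s['tcp_pos'].round(4),s['contact_force'].round(2),s['moment'].round(3),s['gripper_width'].round(4))
                                                                                                                      ^^^^^^^^^^^^^^^^^^^^^^^^
AttributeError: 'float' object has no attribute 'round'
```

Request:
step_arm([
  [0, 0, 0, 0, 35],
])

```text
time_s: 9.88
tcp_pos: [0.5244, -0.0262, 0.1215]
eef_rot: [-180.0, -0.1, -179.9]
contact_force: [-0.7, 0.2, -1.6]
gripper_width: 0.05
gripper_force: 35.0
```

```bash
python3 g.py
```

```text
Traceback (most recent call last):
  File "g.py", line 2, in <module>
    s=r.get_state();print(round(s['time_s'],2),s['tcp_pos'].round(4),s['contact_force'].round(2),s['moment'].round(3),s['gripper_width'].round(4))
                                                                                                                      ^^^^^^^^^^^^^^^^^^^^^^^^
AttributeError: 'float' object has no attribute 'round'
```

```bash
sed -i "s/,s\['gripper_width'\].round(4)//" g.py; python3 g.py
```

```text
9.88 [ 0.5244 -0.0262  0.1215] [-0.68  0.17 -1.59] [-0.017 -0.072 -0.009]
```

Request:
step_arm([
  [0.08, 0, 0, 0, 35],
  [0.22, 0, 0, 0, 35],
  [0.3, 0, 0, 0, 35],
  [0.3, 0, 0, 0, 35],
  [0.3, 0, 0, 0, 35],
  [0.15, 0, 0, 0, 35],
  [0, 0, 0, 0, 35],
  [0, 0, 0, 0, 35],
])

```text
time_s: 10.55
tcp_pos: [0.5326, -0.0253, 0.1225]
eef_rot: [-180.0, 0.3, -179.8]
contact_force: [2.0, 0.5, -1.9]
gripper_width: 0.0499
gripper_force: 35.0
```

```bash
python3 g.py
```

```text
10.55 [ 0.5326 -0.0253  0.1225] [ 2.03  0.53 -1.87] [-0.071 -0.452 -0.028]
```

Request:
step_arm([
  [0, 0, 0, 0, 35],
])

```text
time_s: 10.63
tcp_pos: [0.5274, -0.0259, 0.1214]
eef_rot: [-180.0, -0.0, -180.0]
contact_force: [-1.1, 0.1, -3.9]
gripper_width: 0.0499
gripper_force: 35.0
```

```bash
python3 g.py
```

```text
10.63 [ 0.5274 -0.0259  0.1214] [-1.09  0.1  -3.87] [-0.007  0.157  0.014]
```

Request:
step_arm([
  [0, 0, 0, 0, 35],
])

```text
time_s: 10.72
tcp_pos: [0.5252, -0.0262, 0.1214]
eef_rot: [-180.0, -0.1, -180.0]
contact_force: [-1.7, 0.1, -3.4]
gripper_width: 0.0499
gripper_force: 35.0
```

```bash
python3 g.py
```

```text
10.72 [ 0.5252 -0.0262  0.1214] [-1.69  0.11 -3.42] [0.002 0.042 0.052]
```

Request:
step_arm([
  [0, 0, 0, 0, 35],
])

```text
time_s: 10.8
tcp_pos: [0.5246, -0.0262, 0.1217]
eef_rot: [-180.0, -0.0, -179.9]
contact_force: [0.6, 0.9, -2.5]
gripper_width: 0.0498
gripper_force: 35.0
```

```bash
python3 g.py
```

```text
10.8 [ 0.5246 -0.0262  0.1217] [ 0.59  0.88 -2.47] [ 0.014 -0.01  -0.024]
```

Request:
step_arm([
  [0, 0, 0, 0, 35],
])

```text
time_s: 10.88
tcp_pos: [0.5246, -0.0261, 0.1222]
eef_rot: [180.0, -0.0, -179.9]
contact_force: [-0.7, -0.3, -2.6]
gripper_width: 0.0499
gripper_force: 35.0
```

```bash
python3 g.py
```

```text
10.88 [ 0.5246 -0.0261  0.1222] [-0.69 -0.34 -2.61] [-0.012  0.068  0.012]
```

I have no reference yet, so I'll stand this one back and compare the middle one with the same shake.

Request:
step_arm([
  [0, 0, 0.1, 0, 35],
  [0, 0, 0.2, 0, 35],
  [0, 0, 0.28, 0, 35],
  [0, 0, 0.32, 0, 35],
  [0, 0, 0.345, 0, 35],
  [0, 0, 0.355, 0, 35],
  [0, 0, 0.355, 0, 35],
  [0, 0, 0.355, 0, 35],
  [0, 0, 0.355, 0, 35],
])

```text
time_s: 11.63
tcp_pos: [0.526, -0.0258, 0.0343]
eef_rot: [180.0, 0.1, -179.9]
contact_force: [-0.3, 1.2, -3.0]
gripper_width: 0.0499
gripper_force: 35.0
```

```bash
python3 g.py
```

```text
11.63 [ 0.526  -0.0258  0.0343] [-0.29  1.23 -2.96] [0.016 0.003 0.042]
```

Request:
step_arm([
  [0, 0, 0.005, 0, 35],
  [0, 0, 0.005, 0, 35],
  [0, 0, 0.005, 0, 66],
  [0, 0, 0.005, 0, 66],
  [0, 0, 0.005, 0, 66],
  [0, 0, 0.005, 0, 66],
  [0, 0, -0.1, 0, 66],
  [0, 0, -0.25, 0, 66],
  [0, 0, -0.38, 0, 66],
  [0, 0, -0.38, 0, 66],
])

```text
time_s: 12.47
tcp_pos: [0.529, -0.0256, 0.1348]
eef_rot: [179.9, 0.6, -179.9]
contact_force: [0.7, 0.7, 0.5]
gripper_width: 0.0661
gripper_force: 0.0
```

Request:
step_arm([
  [0.01, 0.15, 0, 0, 66],
  [0.02, 0.3, 0, 0, 66],
  [0.02, 0.41, 0, 0, 66],
  [0.02, 0.41, 0, 0, 66],
  [0.02, 0.41, 0.1, 0, 66],
  [0.02, 0.41, 0.22, 0, 66],
  [0.02, 0.41, 0.32, 0, 66],
  [0.02, 0.41, 0.38, 0, 66],
  [0.02, 0.41, 0.38, 0, 66],
  [0.02, 0.41, 0.38, 0, 66],
])

```text
time_s: 13.3
tcp_pos: [0.5197, 0.0761, 0.0328]
eef_rot: [-179.9, -0.1, -179.9]
contact_force: [-0.2, 0.1, 0.8]
gripper_width: 0.0657
gripper_force: 0.0
```

Request:
step_arm([
  [0, 0, 0, 0, 35],
  [0, 0, 0, 0, 35],
  [0, 0, 0, 0, 35],
  [0, 0, 0, 0, 35],
  [0, 0, 0, 0, 35],
  [0, 0, 0, 0, 35],
  [0, 0, 0, 0, 35],
  [0, 0, 0, 0, 35],
])

```text
time_s: 13.97
tcp_pos: [0.5209, 0.0769, 0.0346]
eef_rot: [179.9, 0.1, -179.9]
contact_force: [-1.4, 0.4, 7.3]
gripper_width: 0.0499
gripper_force: 35.0
```

Same lift and same shake on the middle case.

Request:
step_arm([
  [0, 0, -0.05, 0, 35],
  [0, 0, -0.15, 0, 35],
  [0, 0, -0.25, 0, 35],
  [0, 0, -0.32, 0, 35],
  [0, 0, -0.36, 0, 35],
  [0, 0, -0.36, 0, 35],
  [0, 0, -0.36, 0, 35],
  [0, 0, -0.36, 0, 35],
])

```text
time_s: 14.63
tcp_pos: [0.5191, 0.0761, 0.122]
eef_rot: [-180.0, -0.1, -180.0]
contact_force: [1.0, 0.3, -4.1]
gripper_width: 0.0501
gripper_force: 35.0
```

```bash
python3 g.py
```

```text
14.63 [0.5191 0.0761 0.122 ] [ 0.97  0.28 -4.06] [-0.036 -0.018 -0.035]
```

Request:
step_arm([
  [0.08, 0, 0, 0, 35],
  [0.22, 0, 0, 0, 35],
  [0.3, 0, 0, 0, 35],
  [0.3, 0, 0, 0, 35],
  [0.3, 0, 0, 0, 35],
  [0.15, 0, 0, 0, 35],
  [0, 0, 0, 0, 35],
  [0, 0, 0, 0, 35],
])

```text
time_s: 15.3
tcp_pos: [0.5268, 0.0774, 0.1224]
eef_rot: [-180.0, 0.2, -179.9]
contact_force: [2.8, 0.2, -1.5]
gripper_width: 0.0501
gripper_force: 35.0
```

```bash
python3 g.py
```

```text
15.3 [0.5268 0.0774 0.1224] [ 2.79  0.16 -1.46] [ 0.113 -0.526  0.025]
```

Request:
step_arm([
  [0, 0, 0, 0, 35],
])

```text
time_s: 15.38
tcp_pos: [0.5219, 0.0763, 0.1215]
eef_rot: [-179.9, -0.1, 180.0]
contact_force: [-0.6, -0.6, -2.8]
gripper_width: 0.0498
gripper_force: 35.0
```

```bash
python3 g.py
```

```text
15.38 [0.5219 0.0763 0.1215] [-0.65 -0.62 -2.79] [-0.088  0.129 -0.025]
```

Request:
step_arm([
  [0, 0, 0, 0, 35],
])

```text
time_s: 15.47
tcp_pos: [0.5199, 0.0759, 0.1217]
eef_rot: [-179.9, -0.2, -180.0]
contact_force: [0.1, 0.2, -3.9]
gripper_width: 0.0501
gripper_force: 35.0
```

```bash
python3 g.py
```

```text
15.47 [0.5199 0.0759 0.1217] [ 0.08  0.19 -3.91] [-0.041  0.064 -0.009]
```

Request:
step_arm([
  [0, 0, 0, 0, 35],
])

```text
time_s: 15.55
tcp_pos: [0.5194, 0.0761, 0.1224]
eef_rot: [-180.0, -0.1, -180.0]
contact_force: [0.3, 0.0, -3.1]
gripper_width: 0.0499
gripper_force: 35.0
```

```bash
python3 g.py
```

```text
15.55 [0.5194 0.0761 0.1224] [ 0.29  0.01 -3.14] [-0.015  0.016 -0.002]
```

Request:
step_arm([
  [0, 0, 0, 0, 35],
])

```text
time_s: 15.63
tcp_pos: [0.5195, 0.0763, 0.1231]
eef_rot: [-180.0, -0.0, -179.9]
contact_force: [-0.1, -0.4, -2.2]
gripper_width: 0.0498
gripper_force: 35.0
```

```bash
python3 g.py
```

```text
15.63 [0.5195 0.0763 0.1231] [-0.12 -0.45 -2.25] [0.065 0.018 0.014]
```

Its response is almost the same as the right case's, so both look silent. Stand it back and test the left one.

Request:
step_arm([
  [0, 0, 0.1, 0, 35],
  [0, 0, 0.2, 0, 35],
  [0, 0, 0.28, 0, 35],
  [0, 0, 0.32, 0, 35],
  [0, 0, 0.345, 0, 35],
  [0, 0, 0.36, 0, 35],
  [0, 0, 0.36, 0, 35],
  [0, 0, 0.36, 0, 35],
  [0, 0, 0.36, 0, 35],
])

```text
time_s: 16.38
tcp_pos: [0.5209, 0.0769, 0.0344]
eef_rot: [179.9, 0.1, -179.9]
contact_force: [-0.7, 0.6, 0.5]
gripper_width: 0.0499
gripper_force: 35.0
```

Request:
step_arm([
  [0, 0, 0.003, 0, 35],
  [0, 0, 0.003, 0, 35],
  [0, 0, 0.003, 0, 66],
  [0, 0, 0.003, 0, 66],
  [0, 0, 0.003, 0, 66],
  [0, 0, 0.003, 0, 66],
  [0, 0, -0.1, 0, 66],
  [0, 0, -0.25, 0, 66],
  [0, 0, -0.38, 0, 66],
  [0, 0, -0.38, 0, 66],
])

```text
time_s: 17.22
tcp_pos: [0.5237, 0.0777, 0.1347]
eef_rot: [179.8, 0.5, -179.9]
contact_force: [1.8, -0.1, 1.3]
gripper_width: 0.0663
gripper_force: 0.0
```

Request:
step_arm([
  [0, 0.15, 0, 0, 66],
  [-0.01, 0.3, 0, 0, 66],
  [-0.015, 0.385, 0, 0, 66],
  [-0.015, 0.385, 0, 0, 66],
  [-0.015, 0.385, 0.1, 0, 66],
  [-0.015, 0.385, 0.22, 0, 66],
  [-0.015, 0.385, 0.32, 0, 66],
  [-0.015, 0.385, 0.38, 0, 66],
  [-0.015, 0.385, 0.38, 0, 66],
  [-0.015, 0.385, 0.38, 0, 66],
])

```text
time_s: 18.05
tcp_pos: [0.5234, 0.1721, 0.0328]
eef_rot: [-179.9, -0.1, -179.9]
contact_force: [0.3, 0.1, 1.0]
gripper_width: 0.0665
gripper_force: 0.0
```

Request:
step_arm([
  [0, 0, 0, 0, 35],
  [0, 0, 0, 0, 35],
  [0, 0, 0, 0, 35],
  [0, 0, 0, 0, 35],
  [0, 0, 0, 0, 35],
  [0, 0, 0, 0, 35],
  [0, 0, 0, 0, 35],
  [0, 0, 0, 0, 35],
])

```text
time_s: 18.72
tcp_pos: [0.5244, 0.1729, 0.0346]
eef_rot: [180.0, 0.1, -179.9]
contact_force: [-1.6, -1.9, 7.3]
gripper_width: 0.0499
gripper_force: 35.0
```

Request:
step_arm([
  [0, 0, -0.05, 0, 35],
  [0, 0, -0.15, 0, 35],
  [0, 0, -0.25, 0, 35],
  [0, 0, -0.32, 0, 35],
  [0, 0, -0.36, 0, 35],
  [0, 0, -0.36, 0, 35],
  [0, 0, -0.36, 0, 35],
  [0, 0, -0.36, 0, 35],
])

```text
time_s: 19.38
tcp_pos: [0.5228, 0.1722, 0.1219]
eef_rot: [-180.0, -0.1, -180.0]
contact_force: [0.3, -0.2, -3.4]
gripper_width: 0.0499
gripper_force: 35.0
```

```bash
python3 g.py
```

```text
19.38 [0.5228 0.1722 0.1219] [ 0.32 -0.16 -3.43] [-0.018  0.028  0.022]
```

Request:
step_arm([
  [0.08, 0, 0, 0, 35],
  [0.22, 0, 0, 0, 35],
  [0.3, 0, 0, 0, 35],
  [0.3, 0, 0, 0, 35],
  [0.3, 0, 0, 0, 35],
  [0.15, 0, 0, 0, 35],
  [0, 0, 0, 0, 35],
  [0, 0, 0, 0, 35],
])

```text
time_s: 20.05
tcp_pos: [0.5299, 0.1736, 0.1223]
eef_rot: [-180.0, 0.1, -179.9]
contact_force: [1.5, 1.1, -2.1]
gripper_width: 0.0496
gripper_force: 35.0
```

```bash
python3 g.py
```

```text
20.05 [0.5299 0.1736 0.1223] [ 1.48  1.06 -2.08] [ 0.149 -0.357  0.033]
```

Request:
step_arm([
  [0, 0, 0, 0, 35],
])

```text
time_s: 20.13
tcp_pos: [0.5257, 0.1725, 0.1216]
eef_rot: [-179.9, -0.1, 180.0]
contact_force: [-0.7, -0.0, -3.7]
gripper_width: 0.0499
gripper_force: 35.0
```

```bash
python3 g.py
```

```text
20.13 [0.5257 0.1725 0.1216] [-0.75 -0.03 -3.67] [-0.025  0.086  0.005]
```

Request:
step_arm([
  [0, 0, 0, 0, 35],
])

```text
time_s: 20.22
tcp_pos: [0.5236, 0.172, 0.1217]
eef_rot: [-179.9, -0.1, 180.0]
contact_force: [-0.9, 0.5, -2.5]
gripper_width: 0.0497
gripper_force: 35.0
```

```bash
python3 g.py
```

```text
20.22 [0.5236 0.172  0.1217] [-0.91  0.48 -2.49] [-0.04   0.096 -0.025]
```

Request:
step_arm([
  [0, 0, 0, 0, 35],
])

```text
time_s: 20.3
tcp_pos: [0.523, 0.1722, 0.1224]
eef_rot: [-179.9, -0.1, -180.0]
contact_force: [-0.2, -0.3, -3.1]
gripper_width: 0.0498
gripper_force: 35.0
```

```bash
python3 g.py
```

```text
20.3 [0.523  0.1722 0.1224] [-0.21 -0.34 -3.1 ] [-0.028  0.046  0.002]
```

Request:
step_arm([
  [0, 0, 0, 0, 35],
])

```text
time_s: 20.38
tcp_pos: [0.5231, 0.1725, 0.123]
eef_rot: [-180.0, -0.0, -179.9]
contact_force: [-0.3, 0.0, -2.3]
gripper_width: 0.0498
gripper_force: 35.0
```

```bash
python3 g.py
```

```text
20.38 [0.5231 0.1725 0.123 ] [-0.29  0.05 -2.33] [-0.038 -0.04   0.005]
```

Sampling once per row is too coarse. A camera call lasts 0.05 s, so I can sample the force during the hold with repeated captures after a gentler stop.

```bash
cat >k.py <<'E'
from plant import r,eyes
import numpy as np
for i in range(9):
    s=r.get_state();print(round(s['time_s'],3),s['tcp_pos'][:1].round(4),s['contact_force'].round(1),s['moment'].round(3)); eyes.capture("wrist")
E
```

Request:
step_arm([
  [0.08, 0, 0, 0, 35],
  [0.16, 0, 0, 0, 35],
  [0.24, 0, 0, 0, 35],
  [0.32, 0, 0, 0, 35],
  [0.32, 0, 0, 0, 35],
])

```text
time_s: 20.8
tcp_pos: [0.4402, 0.1717, 0.1235]
eef_rot: [180.0, -0.1, -179.9]
contact_force: [-1.0, 0.2, -3.2]
gripper_width: 0.0499
gripper_force: 35.0
```

```bash
python3 k.py
```

```text
20.8 [0.4402] [-1.   0.2 -3.2] [-0.162  0.244 -0.017]
20.85 [0.4419] [ 0.2 -0.3 -2.6] [ 0.03  -0.072 -0.045]
20.9 [0.4431] [ 0.5  0.5 -2.1] [ 0.008 -0.067  0.041]
20.95 [0.4438] [-0.4 -0.9 -1.8] [ 0.02  -0.033  0.011]
21.0 [0.4441] [ 0.7 -0.2 -2.9] [ 0.026 -0.073  0.007]
21.05 [0.4442] [-0.5  0.1 -2.9] [ 0.008 -0.038 -0.021]
21.1 [0.4442] [ 0.2 -0.3 -2.9] [-0.041  0.006  0.044]
21.15 [0.4442] [ 0.3 -0.1 -2.7] [-0.022 -0.09   0.022]
21.2 [0.4441] [-0.6 -0.4 -3.9] [-0.013 -0.036 -0.019]
```

Request:
step_arm([
  [-0.08, 0, 0, 0, 35],
  [-0.16, 0, 0, 0, 35],
  [-0.24, 0, 0, 0, 35],
  [-0.32, 0, 0, 0, 35],
  [-0.32, 0, 0, 0, 35],
])

```text
time_s: 21.67
tcp_pos: [0.5271, 0.1729, 0.1228]
eef_rot: [-180.0, 0.1, -180.0]
contact_force: [0.4, 1.0, -1.8]
gripper_width: 0.05
gripper_force: 35.0
```

```bash
python3 k.py
```

```text
21.667 [0.5271] [ 0.4  1.  -1.8] [ 0.081 -0.233  0.   ]
21.717 [0.5252] [-0.5  0.3 -2.9] [-0.027  0.105 -0.   ]
21.767 [0.524] [-0.4  0.2 -3.5] [-0.048  0.097 -0.006]
21.817 [0.5234] [-1.2 -0.5 -1.2] [-0.108  0.383  0.052]
21.867 [0.5231] [ 0.1  0.3 -2.3] [-0.021  0.051 -0.023]
21.917 [0.523] [-0.5 -0.9 -2.3] [-0.001 -0.053  0.035]
21.967 [0.523] [-0.2 -0.1 -2.3] [-0.033  0.016 -0.039]
22.017 [0.5231] [-0.6 -0.  -2.5] [ 0.02   0.046 -0.058]
22.067 [0.5232] [-0.1  0.  -1.9] [-0.014 -0.024 -0.015]
```

At t = 21.817 the moment jumped to 0.38 N m after the arm had settled, which looks like a knock. I'll repeat to confirm.

Request:
step_arm([
  [0.08, 0, 0, 0, 35],
  [0.16, 0, 0, 0, 35],
  [0.24, 0, 0, 0, 35],
  [0.32, 0, 0, 0, 35],
  [0.32, 0, 0, 0, 35],
  [0.32, 0, 0, 0, 35],
  [0.32, 0, 0, 0, 35],
  [0.24, 0, 0, 0, 35],
  [0.16, 0, 0, 0, 35],
  [0.08, 0, 0, 0, 35],
  [0, 0, 0, 0, 35],
  [0, 0, 0, 0, 35],
])

```text
time_s: 23.12
tcp_pos: [0.5277, 0.1731, 0.123]
eef_rot: [-180.0, 0.1, -180.0]
contact_force: [1.0, 0.9, -2.6]
gripper_width: 0.0497
gripper_force: 35.0
```

```bash
python3 k.py
```

```text
23.117 [0.5277] [ 1.   0.9 -2.6] [ 0.1   -0.339  0.004]
23.167 [0.5257] [-0.2 -0.6 -2.9] [0.009 0.09  0.019]
23.217 [0.5245] [-0.7 -0.1 -3.1] [-0.038  0.031  0.012]
23.267 [0.5238] [-1.3 -0.3 -1.5] [-0.148  0.341 -0.022]
23.317 [0.5234] [-0.6 -0.1 -3. ] [-0.015  0.051 -0.044]
23.367 [0.5232] [ 0.3  0.  -2.8] [ 0.005  0.042 -0.092]
23.417 [0.5232] [ 0.2  0.5 -2.2] [-0.02   0.057 -0.007]
23.467 [0.5232] [ 0.4 -0.1 -2.5] [ 0.015  0.005 -0.037]
23.517 [0.5233] [-0.1 -0.  -3.4] [-0.053 -0.056 -0.016]
```

Request:
step_arm([
  [0.06, 0, 0, 0, 35],
  [0.12, 0, 0, 0, 35],
  [0.18, 0, 0, 0, 35],
  [0.24, 0, 0, 0, 35],
  [0.24, 0, 0, 0, 35],
])

```text
time_s: 23.98
tcp_pos: [0.4612, 0.1721, 0.1235]
eef_rot: [180.0, -0.0, -179.9]
contact_force: [-0.3, -0.3, -3.2]
gripper_width: 0.0501
gripper_force: 35.0
```

```bash
python3 k.py
```

```text
23.983 [0.4612] [-0.3 -0.3 -3.2] [-0.075  0.139  0.003]
24.033 [0.4626] [ 0.7  0.4 -2.9] [ 0.021 -0.007 -0.007]
24.083 [0.4635] [-0.3  0.8 -2.3] [-0.029 -0.072 -0.058]
24.133 [0.464] [ 0.2 -0.6 -2.8] [-0.016 -0.115  0.033]
24.183 [0.4642] [-0.5  1.  -3. ] [-0.011 -0.046  0.043]
24.233 [0.4643] [-0.2  0.1 -3.5] [ 0.005 -0.041 -0.032]
24.283 [0.4642] [ 0.4  0.4 -2.3] [-0.036 -0.066 -0.   ]
24.333 [0.4642] [-0.3  0.4 -2.4] [-0.017 -0.005  0.014]
24.383 [0.4641] [-0.4 -0.4 -3.4] [-0.013 -0.029  0.041]
```

Request:
step_arm([
  [-0.06, 0, 0, 0, 35],
  [-0.12, 0, 0, 0, 35],
  [-0.18, 0, 0, 0, 35],
  [-0.24, 0, 0, 0, 35],
  [-0.24, 0, 0, 0, 35],
])

```text
time_s: 24.85
tcp_pos: [0.5263, 0.1729, 0.123]
eef_rot: [-180.0, 0.0, -180.0]
contact_force: [0.4, -0.2, -2.2]
gripper_width: 0.05
gripper_force: 35.0
```

```bash
python3 k.py
```

```text
24.85 [0.5263] [ 0.4 -0.2 -2.2] [ 0.09  -0.18   0.006]
24.9 [0.5248] [-1.3 -0.7 -3.3] [-0.041  0.036  0.006]
24.95 [0.5239] [-0.3 -0.1 -2.7] [-0.05   0.02   0.021]
25.0 [0.5234] [-0.2 -0.1 -2.6] [-0.047  0.063  0.057]
25.05 [0.5232] [-0.4  0.  -2.4] [-0.035  0.002  0.006]
25.1 [0.5231] [-0.5  0.2 -2.6] [0.008 0.011 0.027]
25.15 [0.5232] [ 0.8  1.  -2.4] [-0.036 -0.009  0.019]
25.2 [0.5232] [-0.1 -0.1 -2.9] [ 0.007 -0.015  0.023]
25.25 [0.5233] [-0.9 -0.5 -3.4] [-0.047  0.038  0.01 ]
```

The jump repeats, but it could be an arm artefact, so I need a reference from another case. I'll stand the left one back and run the same profile on the middle case.

Request:
step_arm([
  [0, 0, 0.1, 0, 35],
  [0, 0, 0.2, 0, 35],
  [0, 0, 0.28, 0, 35],
  [0, 0, 0.32, 0, 35],
  [0, 0, 0.345, 0, 35],
  [0, 0, 0.36, 0, 35],
  [0, 0, 0.363, 0, 35],
  [0, 0, 0.363, 0, 35],
  [0, 0, 0.363, 0, 35],
])

```text
time_s: 26.05
tcp_pos: [0.524, 0.1728, 0.0345]
eef_rot: [180.0, 0.1, -179.9]
contact_force: [-4.1, -1.5, 7.4]
gripper_width: 0.0496
gripper_force: 35.0
```

Request:
step_arm([
  [0, 0, 0, 0, 66],
  [0, 0, 0, 0, 66],
  [0, 0, 0, 0, 66],
  [0, 0, 0, 0, 66],
  [0, 0, -0.1, 0, 66],
  [0, 0, -0.25, 0, 66],
  [0, 0, -0.38, 0, 66],
  [0, 0, -0.38, 0, 66],
])

```text
time_s: 26.72
tcp_pos: [0.5273, 0.1746, 0.1344]
eef_rot: [179.7, 0.5, -179.9]
contact_force: [1.8, 1.1, 1.0]
gripper_width: 0.066
gripper_force: 0.0
```

Request:
step_arm([
  [0, -0.15, 0, 0, 66],
  [0.01, -0.3, 0, 0, 66],
  [0.015, -0.385, 0, 0, 66],
  [0.015, -0.385, 0, 0, 66],
  [0.015, -0.385, 0.1, 0, 66],
  [0.015, -0.385, 0.22, 0, 66],
  [0.015, -0.385, 0.32, 0, 66],
  [0.015, -0.385, 0.38, 0, 66],
  [0.015, -0.385, 0.38, 0, 66],
  [0.015, -0.385, 0.38, 0, 66],
])

```text
time_s: 27.55
tcp_pos: [0.52, 0.0765, 0.0322]
eef_rot: [-179.9, -0.1, -179.9]
contact_force: [0.0, 0.7, -0.1]
gripper_width: 0.0657
gripper_force: 0.0
```

Request:
step_arm([
  [0, 0, 0, 0, 35],
  [0, 0, 0, 0, 35],
  [0, 0, 0, 0, 35],
  [0, 0, 0, 0, 35],
  [0, 0, 0, 0, 35],
  [0, 0, 0, 0, 35],
  [0, 0, 0, 0, 35],
])

```text
time_s: 28.13
tcp_pos: [0.5209, 0.0769, 0.0338]
eef_rot: [179.9, 0.1, -179.9]
contact_force: [-1.3, 1.6, 6.3]
gripper_width: 0.0501
gripper_force: 35.0
```

Request:
step_arm([
  [0, 0, -0.05, 0, 35],
  [0, 0, -0.15, 0, 35],
  [0, 0, -0.25, 0, 35],
  [0, 0, -0.32, 0, 35],
  [0, 0, -0.36, 0, 35],
  [0, 0, -0.36, 0, 35],
  [0, 0, -0.36, 0, 35],
  [0, 0, -0.36, 0, 35],
])

```text
time_s: 28.8
tcp_pos: [0.5191, 0.0761, 0.1212]
eef_rot: [-180.0, -0.1, -180.0]
contact_force: [0.3, -0.2, -3.0]
gripper_width: 0.0497
gripper_force: 35.0
```

Request:
step_arm([
  [0.08, 0, 0, 0, 35],
  [0.16, 0, 0, 0, 35],
  [0.24, 0, 0, 0, 35],
  [0.32, 0, 0, 0, 35],
  [0.32, 0, 0, 0, 35],
  [0.32, 0, 0, 0, 35],
  [0.32, 0, 0, 0, 35],
  [0.24, 0, 0, 0, 35],
  [0.16, 0, 0, 0, 35],
  [0.08, 0, 0, 0, 35],
  [0, 0, 0, 0, 35],
  [0, 0, 0, 0, 35],
])

```text
time_s: 29.8
tcp_pos: [0.5241, 0.0767, 0.1217]
eef_rot: [-180.0, 0.0, -180.0]
contact_force: [1.2, 0.5, -2.3]
gripper_width: 0.05
gripper_force: 35.0
```

```bash
sed -i 's/range(9)/range(7)/' k.py; python3 k.py
```

```text
29.8 [0.5241] [ 1.2  0.5 -2.3] [ 0.05  -0.218  0.026]
29.85 [0.5221] [-1.5 -0.9 -3.5] [-0.029  0.122  0.051]
29.9 [0.5206] [-0.4 -0.4 -2.5] [-0.004  0.085 -0.025]
29.95 [0.5199] [-0.4  0.2 -2.5] [-0.061  0.03  -0.077]
30.0 [0.5196] [ 0.7 -0.3 -2.6] [-0.05   0.001 -0.047]
30.05 [0.5195] [-0.5 -0.1 -3.4] [-0.018  0.012  0.009]
30.1 [0.5195] [ 0.1  0.3 -3.5] [-0.059 -0.033 -0.009]
```

Request:
step_arm([
  [0.08, 0, 0, 0, 35],
  [0.16, 0, 0, 0, 35],
  [0.24, 0, 0, 0, 35],
  [0.32, 0, 0, 0, 35],
  [0.32, 0, 0, 0, 35],
  [0.32, 0, 0, 0, 35],
  [0.32, 0, 0, 0, 35],
  [0.24, 0, 0, 0, 35],
  [0.16, 0, 0, 0, 35],
  [0.08, 0, 0, 0, 35],
  [0, 0, 0, 0, 35],
  [0, 0, 0, 0, 35],
])

```text
time_s: 31.15
tcp_pos: [0.5243, 0.0769, 0.1224]
eef_rot: [-180.0, 0.1, -179.9]
contact_force: [0.2, 0.4, -2.0]
gripper_width: 0.0498
gripper_force: 35.0
```

```bash
python3 k.py
```

```text
31.15 [0.5243] [ 0.2  0.4 -2. ] [ 0.024 -0.22   0.005]
31.2 [0.5222] [-0.2 -0.5 -3.4] [-0.049  0.143  0.006]
31.25 [0.5208] [-1.5 -0.3 -2.2] [-0.048 -0.008  0.025]
31.3 [0.52] [-0.7 -0.3 -3.2] [-0.004  0.004  0.017]
31.35 [0.5197] [-0.1  1.3 -3.7] [-0.049 -0.004  0.   ]
31.4 [0.5196] [-0.2 -0.  -2.5] [ 0.065  0.001 -0.004]
31.45 [0.5196] [-0.6 -1.4 -2.4] [-0.013  0.028  0.028]
```

The middle case is silent, while the left one knocked in both 80 mm trials. There's time for a quick run of the same profile on the right case to rule it out.

Request:
step_arm([
  [0, 0, 0.1, 0, 35],
  [0, 0, 0.2, 0, 35],
  [0, 0, 0.28, 0, 35],
  [0, 0, 0.32, 0, 35],
  [0, 0, 0.345, 0, 35],
  [0, 0, 0.36, 0, 35],
  [0, 0, 0.363, 0, 35],
  [0, 0, 0.363, 0, 35],
  [0, 0, 0.363, 0, 35],
])

```text
time_s: 32.25
tcp_pos: [0.5203, 0.0765, 0.0335]
eef_rot: [180.0, 0.1, -179.9]
contact_force: [-3.1, -0.5, 4.3]
gripper_width: 0.0495
gripper_force: 35.0
```

Request:
step_arm([
  [0, 0, 0, 0, 66],
  [0, 0, 0, 0, 66],
  [0, 0, 0, 0, 66],
  [0, 0, 0, 0, 66],
  [0, 0, -0.1, 0, 66],
  [0, 0, -0.25, 0, 66],
  [0, 0, -0.38, 0, 66],
  [0, 0, -0.38, 0, 66],
])

```text
time_s: 32.92
tcp_pos: [0.5239, 0.0778, 0.1334]
eef_rot: [179.8, 0.5, -179.9]
contact_force: [1.3, 0.9, 0.1]
gripper_width: 0.0655
gripper_force: 0.0
```

Request:
step_arm([
  [-0.01, -0.15, 0, 0, 66],
  [-0.02, -0.3, 0, 0, 66],
  [-0.02, -0.41, 0, 0, 66],
  [-0.02, -0.41, 0, 0, 66],
  [-0.02, -0.41, 0.1, 0, 66],
  [-0.02, -0.41, 0.22, 0, 66],
  [-0.02, -0.41, 0.32, 0, 66],
  [-0.02, -0.41, 0.38, 0, 66],
  [-0.02, -0.41, 0.38, 0, 66],
  [-0.02, -0.41, 0.38, 0, 66],
])

```text
time_s: 33.75
tcp_pos: [0.525, -0.0261, 0.0314]
eef_rot: [-180.0, -0.1, -179.9]
contact_force: [0.8, 0.8, 1.7]
gripper_width: 0.0661
gripper_force: 0.0
```

Request:
step_arm([
  [0, 0, 0, 0, 35],
  [0, 0, 0, 0, 35],
  [0, 0, 0, 0, 35],
  [0, 0, 0, 0, 35],
  [0, 0, 0, 0, 35],
  [0, 0, 0, 0, 35],
  [0, 0, 0, 0, 35],
])

```text
time_s: 34.33
tcp_pos: [0.526, -0.0258, 0.033]
eef_rot: [180.0, 0.1, -179.9]
contact_force: [-2.1, 1.3, 7.1]
gripper_width: 0.0496
gripper_force: 35.0
```

Request:
step_arm([
  [0, 0, -0.05, 0, 35],
  [0, 0, -0.15, 0, 35],
  [0, 0, -0.25, 0, 35],
  [0, 0, -0.32, 0, 35],
  [0, 0, -0.36, 0, 35],
  [0, 0, -0.36, 0, 35],
  [0, 0, -0.36, 0, 35],
  [0, 0, -0.36, 0, 35],
])

```text
time_s: 35.0
tcp_pos: [0.5242, -0.0262, 0.1205]
eef_rot: [-180.0, -0.1, -180.0]
contact_force: [-0.3, 0.2, -3.6]
gripper_width: 0.0503
gripper_force: 35.0
```

Request:
step_arm([
  [0.08, 0, 0, 0, 35],
  [0.16, 0, 0, 0, 35],
  [0.24, 0, 0, 0, 35],
  [0.32, 0, 0, 0, 35],
  [0.32, 0, 0, 0, 35],
  [0.32, 0, 0, 0, 35],
  [0.32, 0, 0, 0, 35],
  [0.24, 0, 0, 0, 35],
  [0.16, 0, 0, 0, 35],
  [0.08, 0, 0, 0, 35],
  [0, 0, 0, 0, 35],
  [0, 0, 0, 0, 35],
])

```text
time_s: 36.0
tcp_pos: [0.5294, -0.0259, 0.121]
eef_rot: [-180.0, 0.1, -179.9]
contact_force: [1.0, -0.7, -1.9]
gripper_width: 0.0498
gripper_force: 35.0
```

```bash
python3 k.py
```

```text
36.0 [0.5294] [ 1.  -0.7 -1.9] [-0.036 -0.269  0.032]
36.05 [0.5272] [-0.6 -0.3 -2.9] [-0.038  0.075 -0.054]
36.1 [0.5257] [-0.5  0.3 -3.5] [-0.044  0.089 -0.055]
36.15 [0.525] [-0.5 -0.7 -2.2] [-0.086  0.046 -0.015]
36.2 [0.5246] [ 0.8  0.8 -3.3] [0.008 0.027 0.005]
36.25 [0.5245] [-0.1  0.4 -2.3] [ 0.026 -0.039  0.001]
36.3 [0.5246] [ 0.3  0.3 -2. ] [-0.001 -0.019 -0.028]
```

Request:
step_arm([
  [0.08, 0, 0, 0, 35],
  [0.16, 0, 0, 0, 35],
  [0.24, 0, 0, 0, 35],
  [0.32, 0, 0, 0, 35],
  [0.32, 0, 0, 0, 35],
  [0.32, 0, 0, 0, 35],
  [0.32, 0, 0, 0, 35],
  [0.24, 0, 0, 0, 35],
  [0.16, 0, 0, 0, 35],
  [0.08, 0, 0, 0, 35],
  [0, 0, 0, 0, 35],
  [0, 0, 0, 0, 35],
])

```text
time_s: 37.35
tcp_pos: [0.5297, -0.0258, 0.1217]
eef_rot: [-180.0, 0.1, -179.9]
contact_force: [0.9, -0.4, -2.6]
gripper_width: 0.0497
gripper_force: 35.0
```

```bash
python3 k.py
```

```text
37.35 [0.5297] [ 0.9 -0.4 -2.6] [-0.043 -0.309  0.044]
37.4 [0.5274] [-1.1 -0.2 -3. ] [0.021 0.124 0.031]
37.45 [0.5259] [-0.1  0.3 -2.9] [ 0.017  0.039 -0.003]
37.5 [0.5251] [-0.7 -0.3 -2.7] [-0.013  0.036  0.028]
37.55 [0.5247] [ 1.   0.2 -2.9] [-0.054  0.004  0.049]
37.6 [0.5247] [ 0.5  0.4 -3. ] [-0.072 -0.006  0.061]
37.65 [0.5246] [-1.  -0.6 -1.7] [ 0.021  0.04  -0.027]
```

The right case is silent too, so the left one is the rattler. Stand the right one back and fetch the left.

Request:
step_arm([
  [0, 0, 0.1, 0, 35],
  [0, 0, 0.2, 0, 35],
  [0, 0, 0.28, 0, 35],
  [0, 0, 0.32, 0, 35],
  [0, 0, 0.345, 0, 35],
  [0, 0, 0.36, 0, 35],
  [0, 0, 0.363, 0, 35],
  [0, 0, 0.363, 0, 35],
  [0, 0, 0.363, 0, 35],
])

```text
time_s: 38.45
tcp_pos: [0.5253, -0.0261, 0.0328]
eef_rot: [-180.0, 0.0, -179.9]
contact_force: [-4.0, 0.9, 6.8]
gripper_width: 0.0498
gripper_force: 35.0
```

Request:
step_arm([
  [0, 0, 0, 0, 66],
  [0, 0, 0, 0, 66],
  [0, 0, 0, 0, 66],
  [0, 0, 0, 0, 66],
  [0, 0, -0.1, 0, 66],
  [0, 0, -0.25, 0, 66],
  [0, 0, -0.38, 0, 66],
  [0, 0, -0.38, 0, 66],
])

```text
time_s: 39.12
tcp_pos: [0.5292, -0.0255, 0.1327]
eef_rot: [179.9, 0.6, -179.8]
contact_force: [1.7, 0.6, 0.7]
gripper_width: 0.0658
gripper_force: 0.0
```

Request:
step_arm([
  [0, 0.15, 0, 0, 66],
  [0, 0.3, 0, 0, 66],
  [0, 0.45, 0, 0, 66],
  [0, 0.6, 0, 0, 66],
  [0, 0.75, 0, 0, 66],
  [0.004, 0.795, 0, 0, 66],
  [0.004, 0.795, 0, 0, 66],
  [0.004, 0.795, 0.1, 0, 66],
  [0.004, 0.795, 0.22, 0, 66],
  [0.004, 0.795, 0.32, 0, 66],
  [0.004, 0.795, 0.38, 0, 66],
  [0.004, 0.795, 0.38, 0, 66],
])

```text
time_s: 40.12
tcp_pos: [0.5219, 0.1706, 0.0278]
eef_rot: [-179.8, -0.3, 180.0]
contact_force: [-0.1, -0.6, -0.5]
gripper_width: 0.0661
gripper_force: 0.0
```

Request:
step_arm([
  [0, 0, 0, 0, 66],
  [0, 0, 0, 0, 35],
  [0, 0, 0, 0, 35],
  [0, 0, 0, 0, 35],
  [0, 0, 0, 0, 35],
  [0, 0, 0, 0, 35],
  [0, 0, 0, 0, 35],
  [0, 0, 0, 0, 35],
])

```text
time_s: 40.78
tcp_pos: [0.5247, 0.1731, 0.0324]
eef_rot: [179.9, 0.1, -179.9]
contact_force: [-0.6, -1.4, 7.6]
gripper_width: 0.0493
gripper_force: 35.0
```

Request:
step_arm([
  [0, 0, -0.05, 0, 35],
  [0, 0, -0.15, 0, 35],
  [0, 0, -0.25, 0, 35],
  [0, 0, -0.35, 0, 35],
  [0, 0, -0.45, 0, 35],
  [0, 0, -0.55, 0, 35],
  [0, 0, -0.6, 0, 35],
  [0, 0, -0.62, 0, 35],
  [0, 0, -0.62, 0, 35],
  [0, 0, -0.62, 0, 35],
])

```text
time_s: 41.62
tcp_pos: [0.5232, 0.1725, 0.1852]
eef_rot: [-180.0, -0.1, -180.0]
contact_force: [-0.6, 0.2, -3.4]
gripper_width: 0.0499
gripper_force: 35.0
```

Request:
step_arm([
  [0, -0.06, 0, 0, 35],
  [0, -0.16, 0, 0, 35],
  [0, -0.28, 0, 0, 35],
  [0, -0.4, 0, 0, 35],
  [0, -0.52, 0, 0, 35],
  [0, -0.64, 0, 0, 35],
  [0, -0.76, 0, 0, 35],
  [0, -0.86, 0, 0, 35],
  [0, -0.94, 0, 0, 35],
  [0, -0.98, 0, 0, 35],
  [0, -0.98, 0, 0, 35],
])

```text
time_s: 42.53
tcp_pos: [0.5231, -0.0745, 0.1846]
eef_rot: [-180.0, -0.2, 179.9]
contact_force: [-0.6, 0.6, -2.0]
gripper_width: 0.0498
gripper_force: 35.0
```

Request:
step_arm([
  [0, -0.06, 0, 0, 35],
  [0, -0.16, 0, 0, 35],
  [0, -0.28, 0, 0, 35],
  [0, -0.4, 0, 0, 35],
  [-0.05, -0.52, 0, 0, 35],
  [-0.12, -0.64, 0, 0, 35],
  [-0.2, -0.76, 0.05, 0, 35],
  [-0.27, -0.86, 0.12, 0, 35],
  [-0.32, -0.94, 0.18, 0, 35],
  [-0.336, -0.98, 0.23, 0, 35],
  [-0.336, -0.98, 0.23, 0, 35],
  [-0.336, -0.98, 0.23, 0, 35],
])

```text
time_s: 43.53
tcp_pos: [0.6074, -0.3167, 0.1262]
eef_rot: [179.9, -0.2, -180.0]
contact_force: [-0.4, 0.2, -1.9]
gripper_width: 0.0499
gripper_force: 35.0
```

```bash
python3 g.py; python3 - <<'E'
from h import *
a=eyes.capture("top"); b=eyes.capture("scene")
for c,st in blobs(a,(20,120,80),(35,255,255),12)[0]:
    p=ray("top",c,.076); print(c.round(1),p.round(4)) if p[0]>.45 else 0
for c,st in blobs(a,(0,150,90),(6,255,255),12)[0]: print("red",ray("top",c,.137).round(4))
for c,st in blobs(b,(20,120,80),(35,255,255),8)[0]: print("scene",c.round(1),ray("scene",c,.076).round(4))
# dish from scene: white blob ellipse
v=np.hstack([cv2.resize(a[130:270,180:420],(400,233)),cv2.resize(b[130:340,120:340],(400,382))[:233]]) if 0 else cv2.vconcat([cv2.resize(a[130:270,180:420],(480,280)),cv2.resize(b[140:340,140:340],(480,300)) if 0 else cv2.resize(b[150:340,130:350],(480,300))])
cv2.imwrite("pics/f.png",v[:,:,::-1])
E
```

```text
43.53 [ 0.6074 -0.3167  0.1262] [-0.43  0.21 -1.88] [ 0.085 -0.04   0.023]
[50.9 80.5] [0.8718 0.7028 0.076 ]
[400.  174.2] [ 0.6145 -0.3373  0.076 ]
[293.7 203. ] [ 0.5229 -0.0258  0.076 ]
[258.9 204.7] [0.5156 0.0764 0.076 ]
red [0.6092 0.0743 0.137 ]
scene [213.3 174.6] [0.3721 0.0321 0.076 ]
scene [257.3 187.2] [0.513  0.0751 0.076 ]
scene [237.8 208.3] [ 0.5211 -0.0271  0.076 ]
scene [185.8 271.8] [ 0.555  -0.2793  0.076 ]
scene [134.7 279.2] [ 0.4678 -0.3767  0.076 ]
scene [509.4 329.3] [1.2708 0.0813 0.076 ]
```

View pics/f.png

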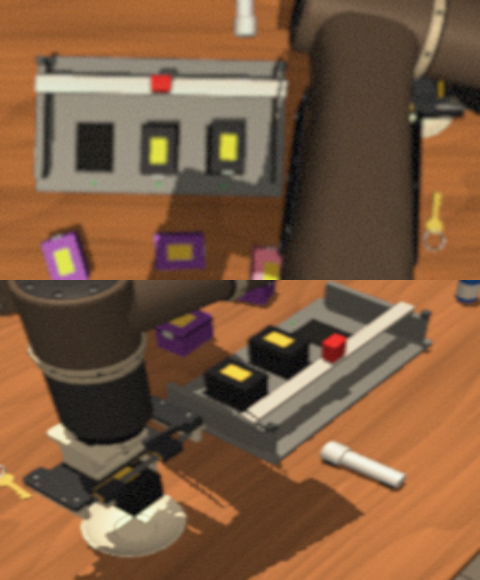

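The picture shows both silent cases upright in their berths at (0.523, -0.026) and (0.516, 0.076), within millimetres of their starts. The bar is at its stop and the rattling case hangs over the middle of the dish. I'll let it settle, then hand in.

Request:
step_arm([
  [0, 0, 0, 0, 35],
  [0, 0, 0, 0, 35],
  [0, 0, 0, 0, 35],
  [0, 0, 0, 0, 35],
  [0, 0, 0, 0, 35],
  [0, 0, 0, 0, 35],
])

```text
time_s: 44.13
tcp_pos: [0.6085, -0.3171, 0.1288]
eef_rot: [-180.0, 0.0, -179.9]
contact_force: [-0.1, -0.1, -1.8]
gripper_width: 0.0497
gripper_force: 35.0
```

```bash
python3 -c "
from plant import workorder; print(workorder.close_job())"
```

```text
the job is handed in; nothing more can be done
None
```

I handed the job in at about 44 s with the lock bar at its far stop, the left berth's case (the only one that knocked when shaken) held upright about 10 cm above the shelf over the middle of the dish, and both silent cases back upright in their berths; no verdict was returned.

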